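Swing the chip carrier against its sprung stop and clamp it

ROBOT

A 6-joint arm with a two-finger parallel gripper is mounted at the origin on the work surface. World frame = base frame: x ahead of the robot, y to its left, z up, the work surface at z = 0. Lengths are in mm, angles in rad, forces in N, time in s.
With the tool pointing down it reaches from about 275 to 725 mm from the base axis. Payload 5.6 kg.
Tool frame: the origin (TCP) lies at the very end of the fingers, on their centre line; the grasp point (between the pads) lies 19 mm behind it; z points along the fingers, y is the line along which they close (so a half turn about z gives the same grasp; the last joint's range is limited). The gripper opens to 85 mm and grips with 20 to 120 N. Pads are 22 mm wide; open, the fingers measure 114 mm over their backs; the gripper's body (76 mm by 85 mm) begins 54 mm behind the grasp point. The pads swing forward as they close: fully open they stand 13 mm farther back than shut.
Start: joints at [-0.844, 0.255, 0.108, 0, -1.424, -0.285], TCP at [235.18, -497.175, 197.783] pointing down, gripper open.
Joint ranges: [-2.95, 2.95], [-1.21, 1.97], [-1.09, 1.5], [-2.87, 1.71], [-2.94, -0.07], [-3.05, 3.05]. Speed limits (rad/s): [2.57, 2.57, 3.14, 3.14, 3.14, 3.14].

INTERFACE

Orientations are given as [roll, pitch, yaw] about the fixed x, y, z axes, in that order (R = Rz(yaw) Ry(pitch) Rx(roll)).
In Python, from bench import env gives the robot as it stands. The module is installed in compiled form; this text tells all that it offers. Calls block until the motion is done:
- env.reach(position, orientation): joint-space move of the TCP to a pose.
- env.movel(position, frame=None, rate=150, threshold=None): straight line of the TCP; frame=None keeps the orientation; rate is the mean speed in mm/s. With threshold (N) it stops when the force on the tool has changed by that much, and returns True; else False.
- env.move_joints(angles): joint-space move.
- env.move_gripper(opening): opening from 0.0 (shut) to 1.0 (fully open); the grip force is fixed at half the most; returns when the fingers have stopped.
- env.pause(seconds).
- env.solve_ik(position, orientation): joint angles nearest the present ones, or None.
- env.read_state(): the state.
- env.read_camera(name): name is "side" or "top"; returns (picture, depth): 420x560x3 uint8, blue, green, red; 420x560 float32, mm along the optical axis (not along the pixel's ray), 0 where there is no reading.
- env.calibration(name): a dict with "K" (3x3 intrinsics, pixels), "pose" (4x4, takes a point from camera to world coordinates). Camera axes: x right, y up, looking along -z (the intrinsics and any distortion apply to the point x, -y, -z); pixel columns grow to the right and rows downward; lengths in mm; the calibration is good to about 2 mm. A picture is of the moment at which its call begins. calibration takes no time and is no camera call.
A pose or a line that the arm cannot do raises env.Unreachable and nothing moves.
- env.job_done(): hands the job in; it is judged then, once.
Trained networks look in the newest picture that a camera, given by its name, has taken for a name from the list of things; names that differ only in an ending like _2 or _b are one class to them, and where a whole thing is asked for, a point or a joint stands for the part that bears it (a point fixed in the world has none). Each returns a list of dicts, best first, with "conf" (0 to 1); they miss things now and then, are a little off and sometimes report something else, mostly with a low value. They report only what shows in the picture. A call takes as long as a camera call. They do not tell look-alikes from the thing itself.
- env.cut_out(thing, camera): "region" (420x560 bool, what is visible of it).
- env.landmark_of(thing, camera): "xyz" ([x, y, z] in mm, in world coordinates, good to about 4 mm: a listed point, or the origin of a listed thing).
The state is a dict: "clock": time; "joint_pos": joint angles; "qvel": joint speeds; "joint_efforts": joint torques, N m; "tool_pos": TCP position; "tool_rot": TCP orientation; "contact_force": force on the tool from outside, world axes, zero at the start; "moment": the same for the moment, N m; "opening": opening from 0.0 (shut) to 1.0 (fully open); "finger_force": force on a finger pad.
Only numpy, scipy, OpenCV 4.12 (cv2) and the standard library are available. Lean on these libraries where they do the work, as an engineer would, in place of code of your own. Each camera call takes 0.05 s, during which the arm holds its last target. There are 200 camera calls.

TASK

On the microscope stage, push the aluminium chip carrier near its free corner so that it swings about its pivot pin until its far side bears on the sprung stop, and press it there with about 11 N for half a second. Then swing the clamp lever round by its knob until its nose holds the carrier firmly against the stop, and let go, leaving it clamped. Feel for the stop and never drive the carrier into it so hard that its spring bottoms out; leave the loose things around it where they are.

Things in the scene. Friction and masses are not known exactly. Their poses are not given: they have to be found in the camera images.
- stage: Fixed black stage plate 300 x 340 x 20 mm, may stand turned. Origin: underside, straight below the pivot pin; in its frame x points away from the robot, y left, and the plate spans x -190 to 110, y -70 to 270 mm. Its top is 20 mm above the table. Steel pivot pin 12 mm dia with a 24 mm dia cap, whose top is 24.5 mm above the stage's top.
- carrier: Loose aluminium plate 90 x 180 x 16 mm, 0.38 to 0.57 kg, flat on the stage, its hole on the pivot pin with 1.5 mm play. Origin: underside, on the hole's axis; its frame: x -45 to 45, y -20 (pin end) to 160 mm (free end). On top a clear chip block 46 x 92 mm, up to 24 mm high, around y = 78. Yaw relative to the stage 0.45 to 0.85 rad at the start (free end swung to the robot).
- push_point (a point): on the carrier: mid-height (8 mm above the stage's top) of the -x long side, 40 mm from the free end (carrier x -45, y 120 mm). Pushed here towards stage +x the carrier turns clockwise seen from above, with 1 to 3 N of drag, until its +x side meets the stop; 9 to 13 N here, drag and all, seats it well. It then stands at a yaw of -0.11 to 0.09 rad relative to the stage.
- stop: Dark steel block 34 x 32 x 32 mm fixed on the stage; origin at the stage's top, under the middle of its face towards the carrier, at stage x 74.5, y 110 mm; stage axes. A brass screw with a sprung steel tip stands out of that face towards -x, 10 mm above the stage's top. The tip yields from 2 N on, 6 N per mm, and bottoms out after 2.5 mm at 17 N.
- stop_face (a point): on the stop block's face, where the screw comes out, 10 mm above the stage's top. The screw is set anew each time: the tip's end stands anywhere from 21.5 to 37.5 mm out from this point towards the carrier. The setting is not reported and has to be felt. More than 18 N on the tip spoils its setting.
- clamp: Steel bell-crank lever on the stage. Origin on its stud, at the stage's top, stage x -66, y 190 mm. Its yaw equals the stage's when fully open and grows (counter-clockwise from above) as it closes; starts at 0 to 0.3 rad, meets a seated carrier at 1.25 to 2.1 rad, ends at 2.3. Nose arm 45 mm; handle arm 80 mm, 120 degrees clockwise of it; bars 6 to 15 mm above the stage's top.
- clamp_knob (a point): centre of the top of the clamp's upright metal knob, 16 mm dia, its top 46 mm above the stage's top, 80 mm from the stud. The clamp stays where it is left: turning it takes about 4 N at the knob (0.30 N m). In all some 8 N there, at right angles to the handle arm, clamps well; 6 N is barely enough and 12 N too much. After letting go it holds up to about 7 N at the nose.
- clamp_nose (a point): centre of the clamp's nose, an upright steel pin 12 mm dia, 4 to 16 mm above the stage's top (this point: 10 mm above). It closes on the carrier's -x long side, about 10 mm from the free corner; open, it is clear of the carrier's swing.
- thumbscrew: loose steel thumbscrew standing on its head, 20 mm dia, 22 mm high, on the stage; origin at its underside. Bystander.
- lens_cap: grey plastic cap, 34 mm dia, 12 mm high, on the stage; origin at its underside. Bystander.
- objective: metal microscope objective standing nose up, 33 mm dia, 48 mm high; origin at its underside. Bystander.
- vial: small jar with white cap, 28 mm dia, 55 mm high; origin at its underside. Bystander.
- dish: clear shallow dish, 60 mm dia, 14 mm high; origin at its underside. Bystander.
- slide_box: grey open box, 100 x 80 x 35 mm; origin at its underside. Bystander.
- driver: screwdriver 150 mm long, lying; origin at its underside. Bystander.
There are look-alikes about, which are no part of the job. Of the things like the carrier, leave any that is pink or purple; of the rest the larger one is meant.

How it is judged (in metres and radians):
On the way, in this order (a step that is already met when the one before it is completed fails the run):
1. the carrier, pushed by the fingers and free of the clamp, bears on the stop with more than 2 N for 0.3 s (contact force between carrier and stop above 2 N and contact force between the fingers and carrier above 1 N and contact force between clamp and carrier below 0.5 N), for 0.3 s.
2. the clamp's nose presses on the carrier with more than 2.5 N, and the carrier on the stop with more than 3 N, the fingers off the carrier (contact force between clamp and carrier above 2.5 N and contact force between carrier and stop above 3 N and contact force between the fingers and carrier below 0.3 N), for 0.3 s.
At the end, for the whole second after the job is handed in: The carrier lies flat on the stage, in line with it to 0.13 rad, at rest and clamped: the clamp's nose presses on it with more than 2 N and it bears on the sprung stop with more than 2.5 N, with the robot clear (contact force between clamp and carrier above 2 N and contact force between carrier and stop above 2.5 N and linear speed of carrier below 0.005 m/s and angle between the y axis of carrier and the y axis of stage, either way round below 0.13 rad and angle between carrier's own z axis and vertical below 0.05 rad); the robot touches nothing.
It fails at once if the stop takes more than 18 N (its spring bottomed out) (contact force between carrier and stop above 18 N).
It fails at once if a loose thing around (thumbscrew, lens cap, objective, vial, dish, slide box, driver) is moved more than 20 mm (distance of any of thumbscrew, lens_cap, objective, vial, dish, slide_box, driver from where it was at the start of the episode above 0.02 m).
It also fails if it takes over 72 s, if anything falls off the work surface, if the arm or the gripper's body presses on something with over 40 N, if the wrist force passes 120 N, or if a joint passes its speed limit or range.

## Working session

There is one attempt and no reset: what is moved stays moved. The work goes in short steps, each a Python script; the robot and the scene stay as the last script left them, time stands still between calls to the robot, and variables do not carry over. Pictures are saved under pics/ and viewed, at most 10 in all, crops included, and the job is handed in when it is done.

```bash
mkdir -p pics; cat > h.py <<'E'
import numpy as np, cv2
from bench import env
def world(cam,u,v,d):
    c=env.calibration(cam);K=np.array(c["K"]);T=np.array(c["pose"])
    x=(u-K[0,2])/K[0,0]*d;y=(v-K[1,2])/K[1,1]*d
    return (T@np.stack([x,-y,-d,np.ones_like(d)]))[:3]
E
python3 - <<'E'
from h import *
for c in ("top","side"):
    im,d=env.read_camera(c); cv2.imwrite(f"pics/{c}0.png",im); np.save(f"{c}d.npy",d)
    k=env.calibration(c); print(c,np.round(k["K"],1).tolist(),np.round(k["pose"],3).tolist(),[x for x in k])
    for t in ("stage","carrier","push_point","stop","stop_face","clamp","clamp_knob","clamp_nose","thumbscrew","lens_cap","objective","vial","dish","slide_box","driver"):
        print(t,[(round(r["conf"],2),np.round(r["xyz"]).tolist()) for r in env.landmark_of(t,c)])
print(env.read_state())
E
```

```text
top [[463.5, 0.0, 285.3], [0.0, 463.5, 207.6], [0.0, 0.0, 1.0]] [[0.013, 0.992, -0.122, 348.687], [-1.0, 0.014, 0.006, -2.803], [0.008, 0.122, 0.993, 1387.769], [0.0, 0.0, 0.0, 1.0]] ['K', 'pose']
stage [(0.8, [655.0, -112.0, -4.0]), (0.4, [604.0, 86.0, 17.0]), (0.29, [759.0, 101.0, 17.0])]
carrier [(0.95, [652.0, -111.0, 22.0]), (0.86, [326.0, 71.0, -3.0]), (0.71, [531.0, -263.0, 1.0]), (0.62, [243.0, -284.0, 5.0])]
push_point [(0.88, [541.0, -359.0, 4.0]), (0.68, [269.0, -159.0, 7.0]), (0.66, [552.0, -25.0, 28.0]), (0.66, [385.0, -13.0, 8.0])]
stop [(0.64, [736.0, -6.0, 17.0])]
stop_face [(0.67, [739.0, -9.0, 29.0])]
clamp [(0.56, [607.0, 87.0, 20.0]), (0.42, [625.0, 166.0, 69.0]), (0.36, [654.0, -435.0, 2.0])]
clamp_knob [(0.52, [622.0, 164.0, 69.0]), (0.28, [607.0, 88.0, 21.0]), (0.19, [649.0, -110.0, 20.0])]
clamp_nose [(0.74, [562.0, 75.0, 29.0])]
thumbscrew [(0.5, [745.0, -80.0, 18.0])]
lens_cap [(0.48, [760.0, 102.0, 15.0])]
objective [(0.61, [583.0, 445.0, -0.0])]
vial [(0.53, [527.0, 332.0, -4.0])]
dish [(0.79, [691.0, 342.0, -0.0]), (0.34, [737.0, -6.0, 20.0])]
slide_box [
[... 1090 characters left out ...]
.0])]
{'clock': 1.6, 'joint_pos': array([-8.44405815e-01,  2.55083730e-01,  1.08226257e-01, -6.75847106e-06,
       -1.42389525e+00, -2.84599104e-01]), 'qvel': array([ 0.00140227, -0.00143499,  0.00038264, -0.00024866,  0.00071222,
       -0.00105088]), 'joint_efforts': array([ 1.22701199e-04, -3.86405540e+01,  2.38069278e+01,  5.36816999e+00,
       -6.77846583e-04, -2.59515690e-05]), 'tool_pos': array([ 235.18726279, -497.18455509,  197.80111877]), 'tool_rot': array([-3.14155268e+00,  1.86592015e-05, -2.69980223e+00]), 'contact_force': array([ 0.76822608, -0.04226879, -0.37371181]), 'moment': array([-0.0119798 ,  0.01568342, -0.0660144 ]), 'finger_force': 0.0, 'opening': 1.003009794278999}
```

View pics/top0.png

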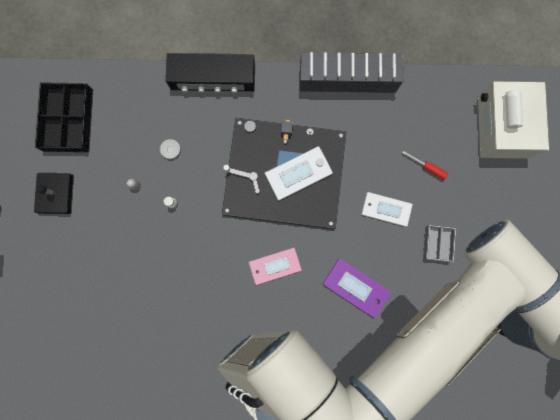

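View pics/side0.png

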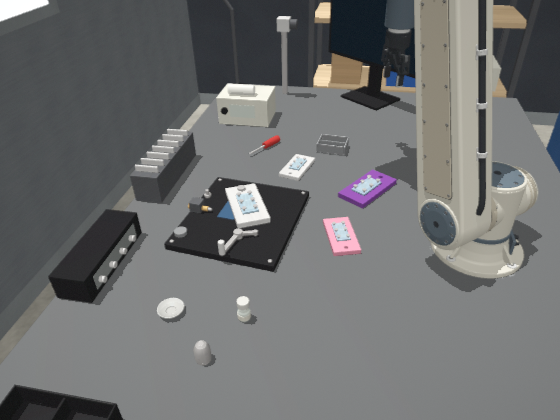

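The top view shows the white carrier (298,173) on the black stage at pin (320,162), and its stop at (287,130). The clamp knob is at (227,168) and its hub at (253,176). The pink (275,266), purple (357,288) and smaller white (387,209) plates are look-alikes. The networks' points match this layout. Next I'll fit the stage and carrier poses and touch the push point.

```bash
cat >> h.py <<'E'
from scipy.optimize import least_squares
P=np.array([650.5,-110.5])
S=[((0,0),(650.5,-110.5)),((-66,190),(608,85)),((74.5,110),(739,-10.5))]
rot=lambda a:np.array([[np.cos(a),-np.sin(a)],[np.sin(a),np.cos(a)]])
f=least_squares(lambda p:np.ravel([p[:2]+rot(p[2])@np.array(s)-w for s,w in S]),[650,-110,-.12]).x
P,SY=f[:2],f[2]
stage=lambda s:P+rot(SY)@np.array(s,float)
def force(n=10):
    r=[]
    for _ in range(n): env.pause(.01); r.append(env.read_state()["contact_force"])
    return np.mean(r,0)
def cpose(a,off,z=24.):   # carrier world yaw a, TCP off mm outside -x side at push point
    q=P+rot(a)@np.array([-45-off,120.])
    return [q[0],q[1],z],[np.pi,0,a-np.pi]
E
python3 - <<'E'
from h import *
print(f,stage((-66,190)),np.round([f[:2]+rot(f[2])@np.array(s)-w for s,w in S],1))
v=np.array([552,-25.])-P; a=np.arctan2(v[1],v[0])-np.arctan2(120,-45); print("carrier yaw",a, a-SY, np.hypot(*v))
env.move_gripper(0.0)
p,o=cpose(a,45,150); env.reach(p,o)
p,_=cpose(a,45); env.movel(p,rate=120)
print(env.read_state()["clock"],env.read_state()["tool_pos"],force(),force())
p,_=cpose(a,0)
print(env.movel(p,rate=20,threshold=1.5))
s=env.read_state(); print(s["clock"],s["tool_pos"],force(),s["opening"])
t=rot(a).T@(s["tool_pos"][:2]-P); print("in carrier frame",t)
np.save("st.npy",[a,-45-t[0]])
E
```

```text
[ 6.51082205e+02 -1.10946612e+02 -1.19665969e-01] [608.23650835  85.57373381] [[ 0.6 -0.4]
 [ 0.2  0.6]
 [-0.8 -0.1]]
carrier yaw 0.49750073746997003 0.6171667064269167 131.16441392420805
5.4833 [515.39558459 -48.42621352  24.7452742 ] [0.22758785 0.11054455 0.11348367] [-0.11785068  0.15797358 -0.12291153]
False
8.05 [554.21997414 -26.98529772  24.01589446] [-0.18632364 -0.18337776 -0.12763924] 0.0011102362615845792
in carrier frame [-45.05148102 120.00899191]
```

```bash
python3 - <<'E'
from h import *
im,d=env.read_camera("side"); cv2.imwrite("pics/s1.png",cv2.resize(im[150:280,150:330],None,fx=4,fy=4))
for c in ("side",):
    for t in ("carrier","push_point"): print(t,[(round(r["conf"],2),np.round(r["xyz"]).tolist()) for r in env.landmark_of(t,c)])
print(force(30))
E
```

```text
carrier [(0.97, [646.0, -110.0, 20.0]), (0.95, [524.0, -267.0, -3.0]), (0.82, [320.0, 74.0, 1.0]), (0.75, [245.0, -278.0, 2.0])]
push_point [(0.98, [539.0, -359.0, 7.0]), (0.88, [270.0, -158.0, 6.0]), (0.83, [391.0, -8.0, 5.0]), (0.62, [552.0, -25.0, 30.0])]
[-0.04800112  0.11536301 -0.06540633]
```

View pics/s1.png

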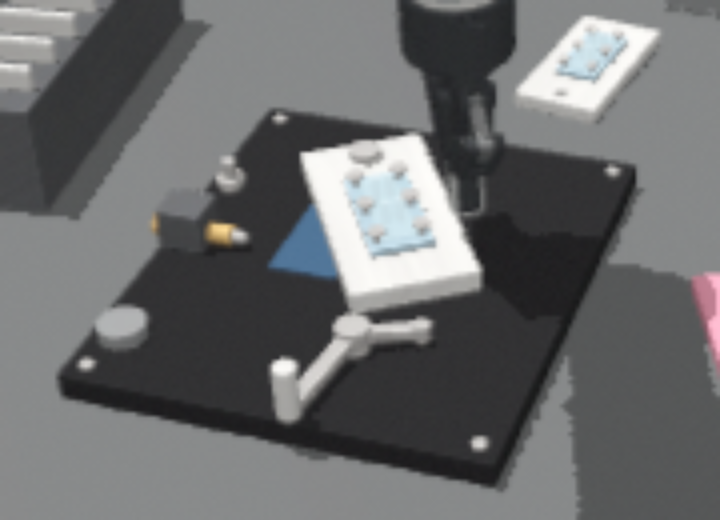

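The side crop shows the closed fingers beside the carrier's near long side at about (465,205). Clamp and stop are free. I'll measure the carrier's actual yaw from the top camera's cut-out.

```bash
cat >> h.py <<'E'
def cyaw(tag=None):
    im,d=env.read_camera("top")
    if tag: cv2.imwrite(f"pics/{tag}.png",cv2.resize(im[100:250,200:370],None,fx=4,fy=4))
    best=None
    for r in env.cut_out("carrier","top"):
        m=r["region"]; v,u=np.nonzero(m&(d>0)); 
        if len(u)<50: continue
        w=world("top",u.astype(float),v.astype(float),d[v,u].astype(float))
        k=(w[2]>30)&(w[2]<64); w=w[:,k]
        if k.sum()<200: continue
        rc=cv2.minAreaRect(w[:2].T.astype(np.float32)); bx=cv2.boxPoints(rc)
        return np.round(bx,1).tolist(),np.round(rc[1],1),rc[2],int(k.sum())
E
python3 - <<'E'
from h import *
print(cyaw("t1"),force(20))
E
```

```text
([[594.0999755859375, -147.89999389648438], [697.7999877929688, -150.89999389648438], [699.2999877929688, -100.9000015258789], [595.5, -97.9000015258789]], array([ 50. , 103.8]), 88.32473754882812, 238) [0.00208882 0.01894411 0.04898565]
```

View pics/t1.png

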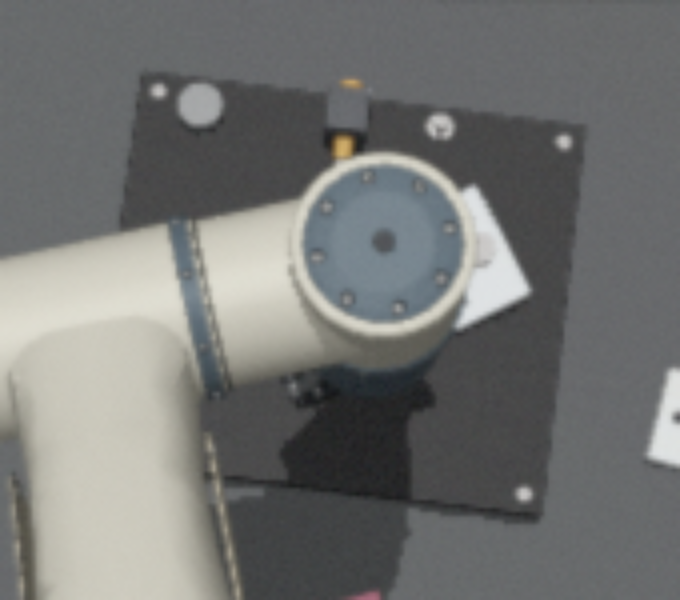

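The arm hides most of the carrier from above. The visible pin-end edge, (530,292) to (475,187), gives a yaw of about 0.48. I'll push on slowly and log the force.

```bash
python3 - <<'E'
from h import *
a=.4975; F0=force(20)
for k in range(6):
    off=-3*(k+1); p,_=cpose(a,off); r=env.movel(p,rate=25,threshold=4)
    s=env.read_state(); g=s["contact_force"]-F0; fm=force(6)-F0
    print(off,r,round(s["clock"],2),np.round(s["tool_pos"],1),"inst",np.round(g,2),"mean",np.round(fm,2))
    if r: break
im,d=env.read_camera("side"); cv2.imwrite("pics/s2.png",cv2.resize(im[150:280,150:330],None,fx=4,fy=4))
E
```

```text
-3 False 9.23 [557.1 -25.4  24. ] inst [ 0.21  0.21 -0.01] mean [ 0.24 -0.31  0.05]
-6 False 9.55 [559.7 -24.   24. ] inst [-0.27  0.02 -0.61] mean [-0.05 -0.09  0.14]
-9 False 9.87 [562.3 -22.6  24. ] inst [ 0.28 -0.53  0.98] mean [ 0.21  0.   -0.18]
-12 False 10.18 [565.  -21.1  24. ] inst [1.09 0.42 0.29] mean [ 0.48 -0.13 -0.35]
-15 False 10.5 [567.6 -19.7  24. ] inst [-0.52 -0.66 -0.05] mean [0.11 0.35 0.31]
-18 False 10.82 [570.2 -18.3  24. ] inst [-0.37  1.04 -0.61] mean [-0.05  0.03 -0.28]
```

View pics/s2.png

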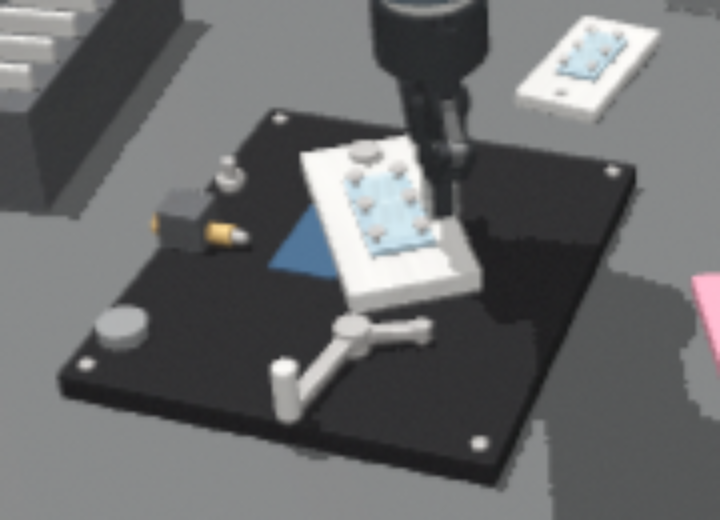

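The fingertip at (440,215) now shows over the carrier's top with no force, so it must sit higher than I think. I'll measure the tip from depth.

```bash
python3 - <<'E'
from h import *
im,d=env.read_camera("side"); c=env.calibration("side");K=np.array(c["K"]);T=np.linalg.inv(np.array(c["pose"]))
def proj(p):
    q=T@np.array([*p,1]); q=np.array([q[0],-q[1],-q[2]]); u=K@q; return u[:2]/u[2]
for z in (20,24,36,45,55): 
    w=proj((570.2,-18.3,z)); print(z,np.round(w,1),"crop",np.round((w-[150,150])*4))
D=np.load("sided.npy")
for v in range(186,216,2):
    u=np.array([250.,254,258,260,262,264,266,270]); dd=d[v,u.astype(int)].astype(float)
    W=world("side",u,np.full(8,float(v)),dd); print(v,[tuple(np.round(x).astype(int)) for x in W.T], im[v,260])
s=env.read_state(); print(s["tool_rot"],s["opening"])
E
```

```text
20 [260.6 213.9] crop [442. 256.]
24 [260.5 212.7] crop [442. 251.]
36 [260.3 209.3] crop [441. 237.]
45 [260.2 206.6] crop [441. 227.]
55 [260.  203.7] crop [440. 215.]
186 [(np.int64(629), np.int64(-131), np.int64(34)), (np.int64(578), np.int64(3), np.int64(126)), (np.int64(561), np.int64(28), np.int64(144)), (np.int64(553), np.int64(35), np.int64(149)), (np.int64(548), np.int64(34), np.int64(149)), (np.int64(544), np.int64(32), np.int64(149)), (np.int64(538), np.int64(32), np.int64(149)), (np.int64(575), np.int64(-164), np.int64(18))] [77 74 72]
188 [(np.int64(626), np.int64(-122), np.int64(33)), (np.int64(583), np.int64(-14), np.int64(108)), (np.int64(562), np.int64(23), np.int64(135)), (np.int64(552), np.int64(39), np.int64(146)), (np.int64(547), np.int64(39), np.int64(146)), (np.int64(543), np.int64(36), np.int64(145)), (np.int64(538), np.int64(34), np.int64(144)), (np.int64(574), np.int64(-158), np.int64(15))] [63 62 59]
190 [(np.int64(615), np.int64(-82), np.int64(53)), (np.int64(584), np.int64(-16), np.int64(100)), (np.int64(563), np.int64(20), np.int64(127)), (np.int64(552)
[... 4189 characters left out ...]
.int64(34)), (np.int64(569), np.int64(-8), np.int64(34)), (np.int64(563), np.int64(-7), np.int64(36)), (np.int64(557), np.int64(-8), np.int64(36)), (np.int64(552), np.int64(-9), np.int64(36)), (np.int64(547), np.int64(-33), np.int64(19))] [196 199 199]
214 [(np.int64(593), np.int64(9), np.int64(37)), (np.int64(582), np.int64(6), np.int64(36)), (np.int64(572), np.int64(3), np.int64(35)), (np.int64(566), np.int64(3), np.int64(36)), (np.int64(560), np.int64(3), np.int64(37)), (np.int64(554), np.int64(6), np.int64(39)), (np.int64(551), np.int64(-4), np.int64(32)), (np.int64(544), np.int64(-21), np.int64(21))] [243 246 247]
[ 3.14158889e+00 -5.44826428e-05 -2.64406085e+00] -0.00014963352317644933
```

By depth the shut fingertips end near z≈60, while the reported TCP is z=24 and the carrier top checks out at 36. Before relying on either, I'll back off and feel for the stage top (z=20) with a gentle touch.

```bash
python3 - <<'E'
from h import *
a=.4975
p,_=cpose(a,40); env.movel(p,rate=100)
for z in (18,8,-2,-12,-20):
    F0=force(8); p,_=cpose(a,40,z); 
    try: r=env.movel(p,rate=25,threshold=3)
    except env.Unreachable as e: print("unreach",e); break
    s=env.read_state(); g=force(6)-F0
    print(z,r,round(s["clock"],2),np.round(s["tool_pos"],1),np.round(g,2))
    if r or np.abs(g).max()>2: break
im,d=env.read_camera("side"); cv2.imwrite("pics/s3.png",cv2.resize(im[150:280,150:330],None,fx=4,fy=4))
E
```

```text
18 False 12.16 [519.  -46.   17.6] [-0.31  0.01 -0.36]
8 False 12.82 [519.1 -46.1   7.9] [ 0.21 -0.17  0.13]
-2 False 13.49 [519.1 -46.1  -2.1] [-0.55 -0.3  -0.07]
-12 False 14.16 [519.1 -46.1 -12.1] [0.35 0.07 0.33]
-20 True 14.5 [519.7 -46.1 -13.4] [-1.46 -0.06  4.98]
```

View pics/s3.png

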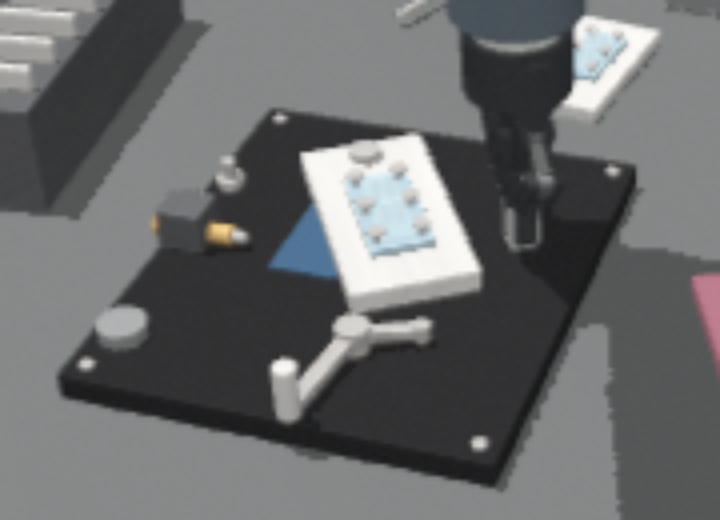

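The touch came at a reported z of −13.4, where the stage top is 20, so the real fingertips sit about 33 mm above the reported TCP. The s3 crop agrees: tip resting on the stage at (523,247), nothing disturbed. I'll correct all heights by that and approach again.

```bash
cat >> h.py <<'E'
DZ=-33.4   # commanded z = real fingertip z + DZ (felt on the stage top)
def go(a,off,rate=40,th=None,z=25.):
    p,o=cpose(a,off,z+DZ); return env.movel(p,o,rate=rate,threshold=th)
def fx(F0,a,n=8):
    g=force(n)-F0; return g, -(g[:2]@rot(a)[:,0])   # push force along carrier +x
E
python3 - <<'E'
from h import *
a=.4975
go(a,40,20); go(a,22,50); F0=force(20)
for k in range(12):
    off=20-2*k; r=go(a,off,20,3); s=env.read_state(); g,n=fx(F0,a,6)
    print(off,r,round(s["clock"],2),np.round(rot(a).T@(s["tool_pos"][:2]-P),1),np.round(s["tool_pos"][2]-DZ,1),np.round(g,2),round(n,2))
    if r or n>.8: break
np.save("F0.npy",F0)
E
```

```text
20 False 15.97 [-64.9 120. ] 25.1 [ 0.15  0.14 -0.02] -0.2
18 False 16.27 [-62.9 120. ] 25.0 [-0.1   0.12 -0.37] 0.03
16 False 16.57 [-60.9 120. ] 25.0 [-0.18 -0.04  0.02] 0.17
14 False 16.87 [-58.8 120. ] 25.0 [ 0.22 -0.23 -0.11] -0.08
12 False 17.17 [-56.9 120. ] 25.0 [-0.34 -0.07  0.05] 0.33
10 False 17.47 [-54.9 120. ] 25.0 [ 0.06  0.18 -0.13] -0.14
8 False 17.77 [-53.6 120.1] 24.9 [-2.4  -0.7   1.16] 2.44
```

Contact at reported offset ~8.5 mm, with 2.4 N of push. Next I'll swing the carrier round the arc, fast at first and slowly across the range where the stop can lie.

```bash
python3 - <<'E'
from h import *
F0=np.load("F0.npy"); a=.4975; off=8.5; log=[]
while a>.04:
    a=max(a-.06,.03); r=go(a,off,30,5)
    if r: print("early stop",a,fx(F0,a)); break
g,n=fx(F0,a); print("coarse end",round(a,3),env.read_state()["clock"],np.round(g,2),round(n,2))
if not r:
    while a>-.27:
        a-=.03; r=go(a,off,12,3)
        g,n=fx(F0,a,5); s=env.read_state(); q=s["tool_pos"][:2]-P
        print(round(a,3),r,round(s["clock"],2),np.round(g,2),round(n,2))
        if r or n>6: break
s=env.read_state(); q=s["tool_pos"][:2]-P
print("arm yaw",s["tool_rot"][2]+np.pi,"bearing yaw",np.arctan2(q[1],q[0])-np.arctan2(120,-45-off),"SY",SY)
E
```

```text
coarse end 0.03 21.1417 [-1.28 -0.13 -0.55] 1.28
0.0 True 21.41 [0.08 0.31 0.09] -0.08
arm yaw 0.021939307109903883 bearing yaw 0.033828288691272634 SY -0.11966596895694673
```

```bash
python3 - <<'E'
from h import *
F0=np.load("F0.npy"); off=8.5; a=.015
while a>-.27:
    a-=.015; r=go(a,off,12,3.5)
    g,n=fx(F0,a,5); s=env.read_state(); q=s["tool_pos"][:2]-P
    b=np.arctan2(q[1],q[0])-np.arctan2(120,-45-off)
    print(round(a,3),r,round(s["clock"],2),np.round(g,2),round(n,2),round(b,4))
    if n>4.5: break
E
```

```text
0.0 False 22.06 [-1.91  0.41 -1.3 ] 1.91 0.0024
-0.015 False 22.42 [-1.69  0.77 -1.05] 1.7 -0.0169
-0.03 False 22.77 [-1.88  0.07 -0.36] 1.88 -0.0305
-0.045 False 23.13 [-2.66  0.33  1.  ] 2.67 -0.0457
-0.06 False 23.49 [-2.65  0.02  1.11] 2.65 -0.0611
-0.075 False 23.85 [-3.52  0.27  1.62] 3.53 -0.0763
-0.09 False 24.21 [-3.36  0.04  1.63] 3.35 -0.0915
-0.105 True 24.46 [-0.11  0.16 -0.21] 0.12 -0.0876
-0.12 True 24.86 [ 0.06 -0.32 -0.35] -0.1 -0.0892
-0.135 True 25.24 [-0.3   0.17  0.  ] 0.32 -0.0896
-0.15 True 25.65 [ 0.29  0.05 -0.19] -0.28 -0.0891
-0.165 True 26.11 [ 0.3  -0.44 -0.03] -0.36 -0.0889
-0.18 True 26.6 [0.49 0.   0.74] -0.48 -0.0882
-0.195 True 27.11 [-0.51  0.21  4.15] 0.54 -0.0924
-0.21 True 27.6 [-0.76 -0.02  3.86] 0.74 -0.0923
-0.225 True 28.06 [-0.43  0.16  4.01] 0.46 -0.0917
-0.24 True 28.57 [-0.49  0.4   3.53] 0.57 -0.0912
-0.255 True 29.08 [-0.5   0.33  3.75] 0.57 -0.0906
-0.27 True 29.62 [-0.24  0.12  3.48] 0.27 -0.0901
```

The stop lies at about bearing −0.09. When the threshold trips the arm springs back and loses the contact. So I'll back off a little, then press in fine steps of about 0.25 mm without a threshold, watching the force.

```bash
python3 - <<'E'
from h import *
s=env.read_state(); print(np.round(s["tool_pos"],2),s["tool_rot"][2]+np.pi)
a0=-.085
go(a0,14,25,z=26); F0=force(20); np.save("F0.npy",F0); print("base",np.round(F0,2),env.read_state()["clock"])
go(a0,9.5,25,z=26)
off=9.5; n=0; best=0
while off>-1:
    off-=.25 if n>1 else .5
    go(a0,off,10,z=26); g,n=fx(F0,a0,5)
    print(round(off,2),round(env.read_state()["clock"],2),np.round(g,2),round(n,2))
    if n>9.3: break
for _ in range(7): g,n=fx(F0,a0,10); print(round(n,2),end=" ")
s=env.read_state(); print(s["clock"],np.round(s["tool_pos"],2))
E
```

```text
[608.13  14.76 -13.23] 6.103147182863349
base [0.14 0.06 0.17] 30.2583
9.0 30.88 [-0.05  0.26 -0.29] 0.07
8.5 31.18 [-0.28 -0.12 -0.27] 0.27
8.0 31.47 [ 0.06  0.   -0.15] -0.06
7.5 31.76 [-0.18 -0.02  0.32] 0.18
7.0 32.05 [-1.23  0.56  0.71] 1.27
6.75 32.34 [-3.34  0.63  1.5 ] 3.38
6.5 32.63 [-5.26  1.08  2.87] 5.34
6.25 32.92 [-5.94  1.47  3.16] 6.05
6.0 33.22 [-6.99  1.62  3.9 ] 7.1
5.75 33.51 [-7.55  1.63  4.82] 7.67
5.5 33.8 [-7.93  2.01  5.01] 8.08
5.25 34.09 [-9.08  1.61  5.5 ] 9.19
5.0 34.38 [-9.8   2.34  6.61] 9.96
9.91 9.88 9.56 9.95 9.72 9.8 9.59 34.9667 [609.19  12.96  -7.57]
```

Seated, about 9.8 N held. I'll take one more step to ~11 N, hold it for over half a second, release, and move beside the knob.

```bash
cat >> h.py <<'E'
ST=stage((-66,190))
def kpose(phi,off,z=45.):   # handle bearing phi; TCP off mm clockwise of the knob, tool x along push direction
    t=np.array([-np.sin(phi),np.cos(phi)]); q=ST+80*np.array([np.cos(phi),np.sin(phi)])-off*t
    return [q[0],q[1],z+DZ],[np.pi,0,phi+np.pi/2-2*np.pi]
E
python3 - <<'E'
from h import *
a0=-.085; F0=np.load("F0.npy")
for off in (4.75,4.5):
    go(a0,off,10,z=26); g,n=fx(F0,a0,5); print(off,round(n,2),np.round(g,2))
    if n>10.7: break
env.pause(.6); print(fx(F0,a0)[1],env.read_state()["clock"])
go(a0,12,15,z=26); print("released",fx(F0,a0)[1]); go(a0,35,80,z=26)
s=env.read_state()["tool_pos"]; env.movel([s[0],s[1],110+DZ],rate=200)
phi=np.arctan2(164-ST[1],624-ST[0]); print("phi",phi)
p,o=kpose(phi,32,110); env.reach(p,o); print(env.read_state()["clock"],env.read_state()["joint_pos"])
im,d=env.read_camera("side"); cv2.imwrite("pics/s4.png",cv2.resize(im[150:280,150:330],None,fx=4,fy=4))
for t in ("clamp","clamp_knob","clamp_nose"): print(t,[(round(r["conf"],2),np.round(r["xyz"],1).tolist()) for r in env.landmark_of(t,"side")])
E
```

```text
4.75 10.39 [-10.25   2.03   6.85]
4.5 11.56 [-11.34   3.06   7.89]
11.205718463842617 36.2167
released -0.07918273193736175
phi 1.3724417159678963
38.6167 [ 4.67928407e-01  5.55087278e-01  2.50453808e-01 -5.28322673e-05
 -1.26903073e+00 -2.23627283e+00]
clamp [(0.78, [605.1, 80.8, 18.5]), (0.48, [757.7, 96.0, 24.1])]
clamp_knob [(0.83, [627.2, 163.7, 67.2])]
clamp_nose [(0.81, [563.5, 74.7, 31.0])]
```

View pics/s4.png

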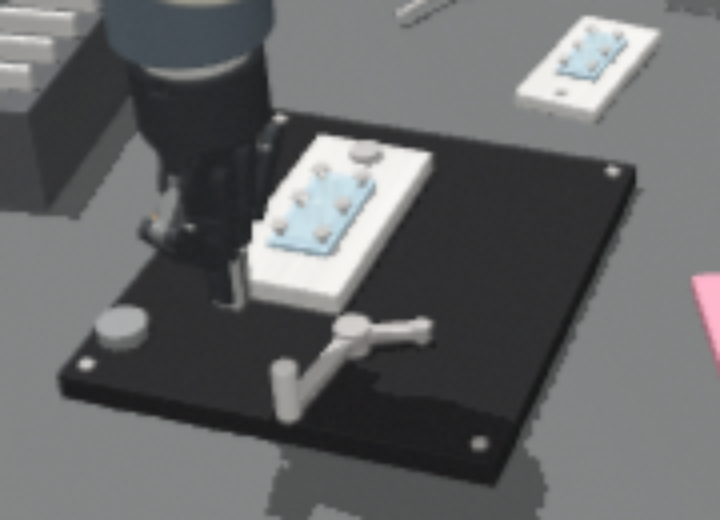

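The s4 crop shows the carrier swung in line against the stop and the clamp still open, knob at (286,385). The fingers are beside the knob with clear space below. I'll lower them and swing the lever round.

```bash
cat >> h.py <<'E'
def kgo(phi,off,rate=40,z=45.):
    p,o=kpose(phi,off,z); env.movel(p,o,rate=rate)
def kf(F0,phi,n=5):
    g=force(n)-F0; t=np.array([-np.sin(phi),np.cos(phi)]); return g,-(g[:2]@t)
E
python3 - <<'E'
from h import *
phi=1.35; 
kgo(phi,32,150); F0=force(20); np.save("F0k.npy",F0)
kgo(phi,17,40); print(env.read_state()["clock"],kf(F0,phi))
p0=phi; off=17
while phi<p0+1.1:
    phi+=.1; kgo(phi,off,50); g,n=kf(F0,phi,3); print(round(phi,2),round(env.read_state()["clock"],2),np.round(g,1),round(n,2))
    if n>7: break
E
```

```text
40.0917 (array([ 0.16717401, -0.12530013, -0.34083115]), np.float64(0.1905571518754435))
1.45 40.48 [ 1.   0.2 -0.1] 0.99
1.55 40.82 [ 1.4  0.7 -0.6] 1.41
1.65 41.16 [ 1.4  0.8 -0.5] 1.49
1.75 41.5 [0.7 1.3 0.1] 0.92
1.85 41.84 [1.  1.4 0.1] 1.39
1.95 42.18 [1.  1.4 0.5] 1.44
2.05 42.52 [0.2 1.9 0.1] 1.01
2.15 42.87 [ 0.   1.8 -0.2] 0.99
2.25 43.21 [ 0.7  1.7 -0.5] 1.62
2.35 43.55 [-0.   1.4  0.6] 0.95
2.45 43.89 [-0.4  1.8 -0.1] 1.13
```

The lever turns freely, with a resting residual of about 1 N. Now I'll close in slow short chords, set to stop when the total knob force nears 7.8 N.

```bash
python3 - <<'E'
from h import *
F0=np.load("F0k.npy"); phi=2.45; off=17
while phi<3.3:
    phi+=.04; g,n=kf(F0,phi,4)
    p,o=kpose(phi,off); r=env.movel(p,o,rate=12,threshold=7.8-n)
    s=env.read_state(); q=s["tool_pos"][:2]-ST; b=np.arctan2(q[1],q[0])+np.arctan2(off,80)
    g,n1=kf(F0,phi,4)
    print(round(phi,3),r,round(s["clock"],2),"start",round(n,2),"end",round(n1,2),np.round(g,1),"b",round(b,4))
    if r or n1>6.5: break
im,d=env.read_camera("side"); cv2.imwrite("pics/s5.png",cv2.resize(im[150:280,150:330],None,fx=4,fy=4))
E
```

```text
2.49 False 44.35 start 1.86 end 3.53 [ 1.3  3.5 -1.7] b 2.4884
2.53 False 44.84 start 3.72 end 2.68 [ 1.   2.6 -1.5] b 2.5351
2.57 False 45.33 start 2.5 end 3.07 [ 0.5  3.4 -1.3] b 2.573
2.61 False 45.83 start 3.14 end 3.33 [ 0.3  3.7 -1.2] b 2.6137
2.65 False 46.32 start 2.43 end 2.84 [-0.5  3.5 -0.5] b 2.6527
2.69 False 46.81 start 3.52 end 2.96 [-1.   3.8 -0.4] b 2.692
2.73 False 47.3 start 2.31 end 3.46 [-0.8  4.1 -0.5] b 2.7312
2.77 False 47.79 start 3.38 end 3.11 [-1.4  3.9 -0.2] b 2.7715
2.81 False 48.28 start 3.2 end 3.23 [-1.4  3.9 -0.1] b 2.8115
2.85 False 48.77 start 3.54 end 3.44 [-1.9  4.2  0.4] b 2.8515
2.89 False 49.27 start 3.06 end 4.81 [-2.   5.5 -0.7] b 2.8822
2.93 True 49.54 start 5.88 end 0.43 [0.  0.4 0.4] b 2.8882
```

View pics/s5.png

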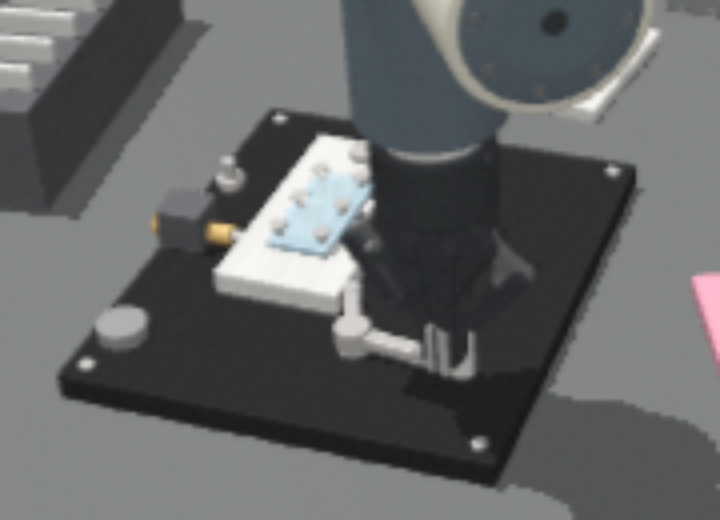

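The s5 crop shows the nose at (352,285) on the carrier's side near its free corner, and the fingers at the knob (435,350). Contact began at about bearing 2.87. I'll finish with fine steps up to ~7.8 N, then let go gently.

```bash
python3 - <<'E'
from h import *
F0=np.load("F0k.npy"); phi=2.884; off=17
for k in range(25):
    phi+=.004; kgo(phi,off,8); g,n=kf(F0,phi,6)
    print(round(phi,3),round(env.read_state()["clock"],2),np.round(g,1),round(n,2))
    if n>7.3: break
env.pause(.1); print(kf(F0,phi)[1])
E
```

```text
2.888 50.02 [-0.5  1.1 -1.1] 0.89
2.892 50.33 [ 0.1  2.4 -2.7] 2.39
2.896 50.62 [ 0.3  5.  -3.2] 4.97
2.9 50.92 [ 0.7  6.3 -3.7] 6.3
2.904 51.23 [ 0.6  6.9 -3.8] 6.87
2.908 51.52 [ 0.6  6.5 -4.1] 6.47
2.912 51.83 [ 0.6  7.1 -4.2] 7.01
2.916 52.12 [ 0.8  7.3 -4. ] 7.32
7.558287520317197
```

```bash
python3 - <<'E'
from h import *
F0=np.load("F0k.npy"); phi=2.920; off=17
kgo(phi,off,8); print(kf(F0,phi,8)); env.pause(.3)
kgo(phi,22,12); print("free",kf(F0,phi,8)); kgo(phi,40,80)
s=env.read_state()["tool_pos"]; env.movel([s[0],s[1],150+DZ],rate=200)
p=np.array(env.read_state()["tool_pos"]); env.movel([400,330,250],rate=250)
env.pause(.3)
im,d=env.read_camera("side"); cv2.imwrite("pics/s6.png",cv2.resize(im[150:280,150:330],None,fx=4,fy=4))
for t in ("clamp","clamp_knob","clamp_nose"): print(t,[(round(r["conf"],2),np.round(r["xyz"],1).tolist()) for r in env.landmark_of(t,"side")][:2])
print(env.read_state()["clock"])
E
```

```text
(array([ 0.50742149,  7.31600663, -3.76294751]), np.float64(7.248643303480951))
free (array([-0.18994649, -0.08042378, -0.35098326]), np.float64(-0.12020443953603387))
clamp [(0.74, [604.4, 79.2, 18.8])]
clamp_knob [(0.55, [525.6, 103.3, 68.5])]
clamp_nose [(0.55, [623.3, 46.0, 32.3])]
56.2917
```

View pics/s6.png

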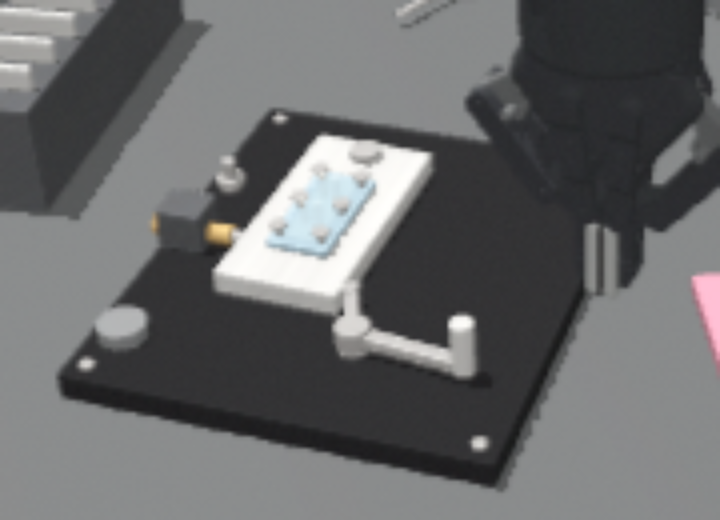

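The s6 crop shows the nose (350,295) on the carrier, the carrier against the stop tip (237,235), the thumbscrew and lens cap in place, and the robot clear. Handing in.

```bash
python3 -c "
from bench import env
print(env.job_done(), env.read_state()['clock'])"
```

```text
the job is handed in; nothing more can be done
the job is handed in; nothing more can be done
```

I pressed the carrier onto the sprung stop at about 11 N for over half a second, closed the clamp on it at about 7.4 N at the knob (a little under the 8 N suggested), let go and handed in at about 56 s; no verdict was returned.

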